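# Feel for the release notch and pop the photometer lid

## Robot

A 6-joint arm with a two-finger parallel gripper is mounted at the origin on the work surface. World frame = base frame: x ahead of the robot, y to its left, z up, the work surface at z = 0. Lengths are in mm, angles in degrees, forces in N, time in s.
With the tool pointing down it reaches from about 300 to 850 mm from the base axis. Payload 4.2 kg.
Tool frame: the origin (TCP) lies midway between the tips of the shut fingers; the grasp point (between the pads) lies env.grasp_offset behind it (env.grasp_offset is the distance from the TCP to the grasp point, in mm); y points along the fingers, x is the direction in which the jaws open and shut, and the axes are right-handed (so a half turn about y gives the same grasp; the last joint's range is limited). The gripper opens to 91 mm and grips with 3 to 60 N. Pads are 32 mm wide; open, the fingers measure 118 mm over their backs; the gripper's body (76 mm by 178 mm) begins 60 mm behind the grasp point.
Start: joints at [75.401, 18.312, 89.639, -0, 72.044, -1.146], TCP at [133.774, 559.239, 213.976] pointing down, gripper open.
Joint ranges: [-177.97, 177.97], [-48.28, 115.42], [12.27, 149.76], [-77.06, 257.06], [2.81, 150.46], [-146.56, 146.56]. Speed limits (degrees/s): [147.25, 147.25, 180, 180, 180, 180].

## Interface

Orientations are given as [roll, pitch, yaw] about the fixed x, y, z axes, in that order (R = Rz(yaw) Ry(pitch) Rx(roll)).
In Python, from workcell import state, vision, job, env gives the robot as it stands.
- The arm moves only by the shell command python3 -m handwheel 'ROWS' [FORCE]. ROWS is JSON, a list of rows, each a list of 3 entries, a list of its own where there are three numbers: the finger opening in cm, from 0 to 9.12, then the shift along the tool's x, y, z in cm, then the turn about the tool's y in degrees. A call has 1 to 10 rows; each row is the pose to reach, as a shift and turn from the pose measured when the call began, along the tool's axes at that moment; what a row does not reach only later rows make up. A row lasts 1/10 s, in which the tool goes at most 50 mm and 8.59 degrees, less where a joint would pass 70% of its speed; a pose out of reach is approached as far as the arm can. A call with a gripper value outside its range is refused whole. The fingers move at their own pace and stop on an object; FORCE is the grip in N (left out, the last holds). Time passes only in rows, so rows that repeat a pose let the fingers close. It gives the time, the measured TCP pose, the force and the opening at its end, in the units of the state.
- state(): the state, without advancing time (a new reading comes with each control period).
- vision.grab_frame(name): name is "side" or "top" or "wrist"; returns the picture (420x560x3 uint8, red, green, blue); there is no depth.
- vision.camera_model(name): a dict with "fov_y" (degrees; the focal length in pixels is half the picture's height over the tangent of half this angle, whatever the lens; pixels are square), "cx", "cy" (the principal point, pixels), "extrinsics" (4x4, takes a point from world to camera coordinates). Camera axes: x right, y up, looking along -z (the intrinsics and any distortion apply to the point x, -y, -z); pixel columns grow to the right and rows downward; lengths in mm; the calibration is good to about 2 mm. The wrist camera is an equidistant fisheye: a pixel r from the principal point sees the ray r / f radians off the axis. A picture is of the moment at which its call begins: read the wrist's pose just before it. camera_model takes no time and is no camera call; for the wrist camera it gives the pose at the moment of the call.
- job.job_done(): hands the job in, once; it reports no verdict.
The state is a dict: "time_s": time; "qpos": joint angles; "qvel": joint speeds; "effort": joint torques, N m; "ee_pos": TCP position; "ee_rot": TCP orientation; "force": force on the tool from outside, world axes, zero at the start; "torque": the same for the moment, N m; "gripper_width": finger opening in mm.
Only numpy, scipy, OpenCV 4.12 (cv2) and the standard library are available. Lean on these libraries where they do the work, as an engineer would, in place of code of your own. Each camera call takes 0.05 s, during which the arm holds its last target.

## Task

Lay a fingertip on the left end (seen from the robot) of the grey strip along the instrument's front top edge and feel your way along it to the right until you find the hidden notch, then press the release bar inside the notch all the way down so that the lid pops ajar. Then draw the hand clear; do not touch the lid, and leave the things standing around the instrument where they are.

Things in the scene. Friction and masses are not known exactly. Their poses are not given: they have to be found in the camera images.
- instrument: bench photometer, white housing on a black foot, fixed to the bench: 260 deep (x) by 300 wide (y) by 100 mm high, front towards the robot. Origin: centre of its underside. Its x axis points from front to back, its y axis to the left seen from the robot, z up
- edge: rigid grey strip, the instrument's front top edge: level ledge 300 mm long (y), 50 deep (x), top 100 mm above the bench, flat within 0.5 mm. Origin: on its top, mid-length, 15 mm behind the front face; axes as the instrument's. One notch breaks it: 32 mm wide (y), open above and in front, 38 mm deep in x from the front face, its centre at an unknown y from -40 to +40 mm, to be felt or seen
- strip_left (a point): point on the strip's top, 95 mm left (+y) of edge's origin: where the feeling begins; the left end is the part from 80 to 150 mm left of the middle. The lid begins 35 mm behind this line
- release (a joint): travel of the release bar in m: 0 up, 0.006 fully down (stop). A grey bar hidden inside the strip and bared only in the notch, whose whole floor it forms, its top 12 mm below the strip's top when up, 18 mm when down. It moves straight down against a steady drag of about 5 N and stays where it is left. Shut fingers fit in with their narrow side along the strip
- lid (a joint): angle of the white lid in rad, 0 = shut; a linkage opens it in step with the bar, to 0.12 (ajar, front rim raised by 23 mm) when the bar is fully down; it stays ajar
- lid_front (a point): middle of the lid's front top rim, 35 mm behind the strip's origin and 2 mm below the strip's top when shut; the lid is 190 deep by 252 wide by 12 mm thick, hinged at its back
- bottle: glass bottle with a blue cap, 60 mm across, 130 mm high, standing loose left of the instrument; origin: centre of its underside
- beaker: glass beaker, 68 mm across, 85 mm high, standing loose right of the instrument; origin: centre of its underside
- tipbox: translucent whitish plastic box 60 x 85 x 45 mm high, loose, in front of the instrument, right; origin: centre of its underside
- stopper: rubber stopper 32 mm across, 30 mm high, loose, in front of the instrument, left; origin: centre of its underside

How it is judged (in metres and radians):
On the way, in this order (a step that is already met when the one before it is completed fails the run):
1. a fingertip touches the left end of the strip (hand more than 75 mm left of its middle) (contact force between the fingers and edge above 0.3 N and y of the grasp point in the frame of edge above 0.075 m and value of joint release below 0.001 m), for 0.05 s.
2. the fingertip touches the strip further right (hand less than 72 mm left of its middle), the bar still up (contact force between the fingers and edge above 0.3 N and y of the grasp point in the frame of edge below 0.072 m and value of joint release below 0.001 m), for 0.05 s.
3. the fingers press the bar down and the lid is ajar (contact force between the fingers and edge above 0.3 N and value of joint release above 0.0045 m and value of joint lid above 0.08 rad), for 0.05 s.
At the end, for the whole second after the job is handed in: the bar is at least 4.5 mm of its 6 mm down, the lid is ajar by more than 0.08 rad and at rest, and the bottle, beaker, box and stopper are within 30 mm of where they stood (value of joint release above 0.0045 m and value of joint lid above 0.08 rad and velocity of joint lid below 0.05 rad/s and distance of each of bottle, beaker, tipbox, stopper from where it was at the start of the episode below 0.03 m); the robot touches nothing.
It fails at once if the hand or arm pushes on the lid (over 1.5 N) (contact force between any of the fingers, the arm and lid above 1.5 N).
It fails at once if the bottle is moved 30 mm or more, or lifted (distance of bottle from where it was at the start of the episode above 0.03 m).
It fails at once if the beaker is moved 30 mm or more, or lifted (distance of beaker from where it was at the start of the episode above 0.03 m).
It fails at once if the tipbox is moved 30 mm or more, or lifted (distance of tipbox from where it was at the start of the episode above 0.03 m).
It fails at once if the stopper is moved 30 mm or more, or lifted (distance of stopper from where it was at the start of the episode above 0.03 m).
It also fails if it takes over 64 s, if anything falls off the work surface, if the arm or the gripper's body presses on something with over 40 N, if the wrist force passes 120 N, or if a joint passes its speed limit or range.

## Working session

There is one attempt and no reset: what is moved stays moved. The work goes in short steps, Python scripts to look and compute and a shell command to move; the robot and the scene stay as the last step left them, time stands still between calls to the robot, and variables do not carry over. Pictures are saved under pics/ and viewed, and the job is handed in when it is done.

```bash
ls; mkdir -p pics; python3 - <<'E'
from workcell import state, vision, env
import cv2
s=state(); print(s); print(env.grasp_offset)
for n in ["side","top","wrist"]:
    print(n,vision.camera_model(n)); cv2.imwrite(f"pics/{n}0.png",vision.grab_frame(n)[:,:,::-1])
E
```

```text
pics
{'time_s': 0.0, 'qpos': array([ 7.53989096e+01,  1.83509941e+01,  8.97064405e+01, -1.68264491e-03,
        7.20446966e+01, -1.14684734e+00]), 'qvel': array([ 0.04163464,  0.00584346, -0.0531888 , -0.09885702, -0.03618819,
       -0.03275572]), 'effort': array([-3.16333528e-03, -4.12467098e+01, -2.31977248e+01,  7.24403188e-02,
        4.55873762e-02, -1.46117172e-04]), 'ee_pos': array([133.67272315, 558.7192858 , 213.12654572]), 'ee_rot': array([-89.9995553 ,   0.10214278,  76.5462775 ]), 'force': array([-1.10588966, -0.990966  ,  0.18125606]), 'torque': array([ 0.00098573, -0.03013066, -0.01782731]), 'gripper_width': 91.69521204681186}
18.8
side {'fov_y': 56.85184966320671, 'cx': 289.4104785912734, 'cy': 207.7938184730203, 'extrinsics': array([[-9.83503119e-01, -1.80732339e-01, -7.57865590e-03,
         5.82722080e+02],
       [ 1.34492507e-01, -7.58609638e-01,  6.37513280e-01,
        -1.26153729e+02],
       [-1.20968507e-01,  6.25977027e-01,  7.70402091e-01,
        -7.34126094e+02],
       [ 0.00000000e+00,  0.00000000e+00,  0.00000000e+00,
         1.00000000e+00]])}
top {
[... 177 characters left out ...]
,
       [ 9.97853184e-01,  1.81325850e-02,  6.29303837e-02,
        -5.83658356e+02],
       [-6.31682061e-02,  1.28553629e-02,  9.97920096e-01,
        -8.04959800e+02],
       [ 0.00000000e+00,  0.00000000e+00,  0.00000000e+00,
         1.00000000e+00]])}
wrist {'fov_y': 65.70646984690485, 'cx': 283.97823421640646, 'cy': 208.7428890536389, 'extrinsics': array([[ 2.31650078e-01,  9.72799083e-01, -4.30841945e-04,
        -5.75601358e+02],
       [-9.38881367e-01,  2.23457369e-01, -2.61856035e-01,
         2.95635167e+01],
       [-2.54637036e-01,  6.10634803e-02,  9.65106850e-01,
        -3.89545587e+02],
       [ 0.00000000e+00,  0.00000000e+00,  0.00000000e+00,
         1.00000000e+00]])}
```

View pics/side0.png

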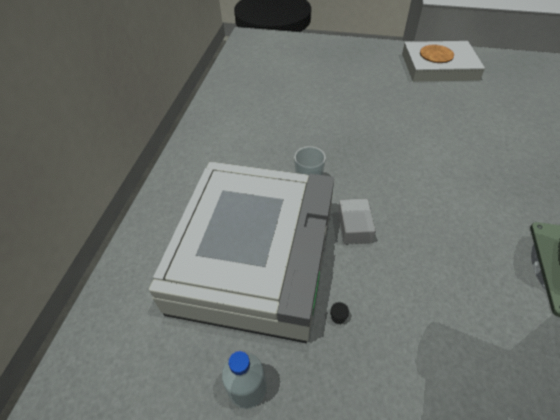

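View pics/top0.png

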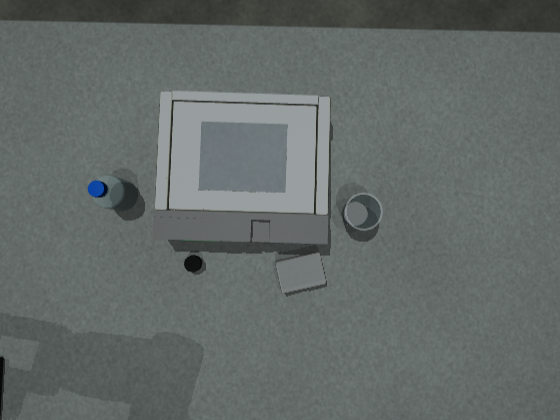

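View pics/wrist0.png

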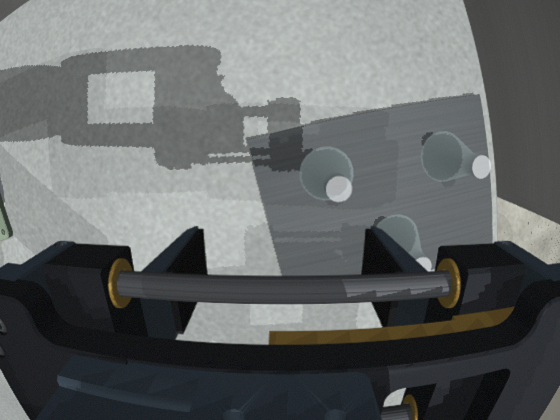

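The top view shows the grey strip at rows ~211-242 and cols ~155-329, with the notch at about (261,231). The side view shows the notch at about (318,217). I'll enlarge the strip to get accurate pixels.

```bash
python3 - <<'E'
import cv2
a=cv2.imread("pics/top0.png")[195:300,140:340]; cv2.imwrite("pics/topz.png",cv2.convertScaleAbs(cv2.resize(a,None,fx=4,fy=4,interpolation=cv2.INTER_CUBIC),alpha=2))
a=cv2.imread("pics/side0.png")[160:350,250:390]; cv2.imwrite("pics/sidez.png",cv2.convertScaleAbs(cv2.resize(a,None,fx=3,fy=3,interpolation=cv2.INTER_CUBIC),alpha=2))
E
cat > h.py <<'E'
import numpy as np
from workcell import vision,state
def ray(n,u,v):
    m=vision.camera_model(n); f=210/np.tan(np.radians(m['fov_y']/2)); E=m['extrinsics']
    R=E[:3,:3];t=E[:3,3]; d=R.T@np.array([(u-m['cx'])/f,-(v-m['cy'])/f,-1]); return -R.T@t,d
def onz(n,u,v,z):
    c,d=ray(n,u,v); return c+d*(z-c[2])/d[2]
E
```

```text
(no output)
```

View pics/topz.png

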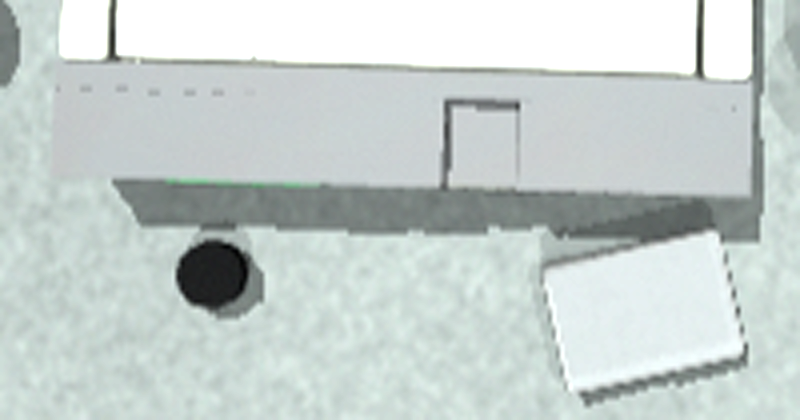

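View pics/sidez.png

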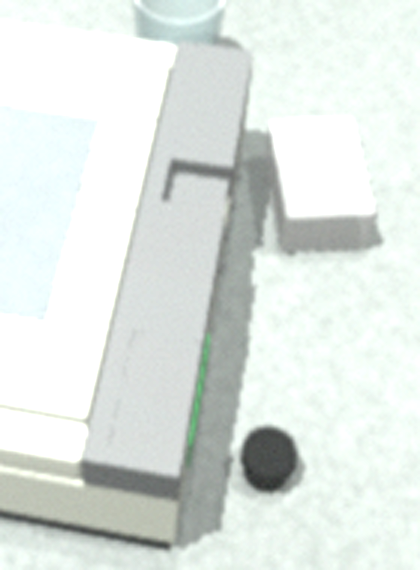

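In the zoomed top view the strip corners are front-left (53,179), front-right (751,195), back-left (57,60) and back-right (752,80). The notch runs from 444 to 519 in column and 102 to 188 in row.

```bash
python3 - <<'E'
from h import *
np.set_printoptions(precision=1,suppress=True)
P={}
for k,(X,Y) in dict(fl=(53,179),fr=(751,195),bl=(57,60),br=(752,80),nlf=(444,187),nrf=(519,190),nlb=(446,101),nrb=(519,103)).items():
    P[k]=onz("top",140+X/4-.4,195+Y/4-.4,100); print(k,P[k])
for k,(X,Y) in dict(fl=(181,470),fr=(248,65),nrf=(235,165),nrb=(173,160),bl=(88,462),br=(180,45)).items():
    print("side",k,onz("side",250+X/3-.3,160+Y/3-.3,100))
print(np.linalg.norm(P['fl']-P['fr']),np.linalg.norm(P['nlf']-P['nrf']))
d=P['fl']-P['fr']; a=np.arctan2(-d[0],d[1]);print("yaw",np.degrees(a))
fx=np.array([np.cos(a),np.sin(a)]);fy=np.array([-fx[1],fx[0]])
m=(P['fl']+P['fr'])[:2]/2; o=m+15*fx; print("edge origin",o)
for k in P: q=P[k][:2]-o; print(k,q@fx,q@fy)
for k,(X,Y,z) in dict(stop=(211,272,30),tb1=(545,268,45),tb2=(718,230,45),tb3=(746,350,45),tb4=(580,390,45)).items(): 
    p=onz("top",140+X/4-.4,195+Y/4-.4,z); q=p[:2]-o; print(k,p,q@fx,q@fy)
for k,(u,v,z) in dict(cap=(97,189,130),beakrim=(363,212,85)).items(): 
    p=onz("top",u,v,z); q=p[:2]-o; print(k,p,q@fx,q@fy)
E
```

```text
fl [519.3 226.8 100. ]
fr [517.6 -71.8 100. ]
bl [570.2 226.9 100. ]
br [567.  -71.7 100. ]
nlf [518.8  59.9 100. ]
nrf [518.   27.8 100. ]
nlb [555.6  59.9 100. ]
nrb [555.3  28.5 100. ]
side fl [519.3 223.7 100. ]
side fr [517.3 -58.4 100. ]
side nrf [515.8  25.7 100. ]
side nrb [553.3  28.4 100. ]
side bl [565.7 227.8 100. ]
side br [563.5 -68.7 100. ]
298.6082817686748 32.1416135251478
yaw -0.3331825724685884
edge origin [533.5  77.4]
fl -14.999999999999995 149.3041408843374
fr -14.999999999999995 -149.30414088433736
bl 35.909560103708664 149.72550911768414
br 34.41232045074896 -148.92618876574576
nlf -14.589056953307038 -17.584084702051918
nrf -15.135825510571788 -49.72104728635273
nlb 22.25627323893605 -17.425071558764575
nrb 22.135684227200894 -48.79355512112311
stop [476.2 171.6  30. ] -57.829210574707076 93.89252339342835
tb1 [481.5  15.9  45. ] -51.56822884610694 -61.785095936405234
tb2 [500.2 -63.4  45. ] -32.41080754027503 -140.9980514142766
tb3 [445.7 -76.9  45. ] -86.88590726440235 -154.81439481439116
tb4 [426.4  -1.1  45. ] -106.65060025119573 -79.11072121768059
cap [601. 313. 130.] 66.14565561095401 235.93891724976498
beakrim [ 573.4 -135.9   85. ] 41.20766778472422 -213.10890303428963
```

The views agree: the strip measures 298.6 mm (true 300) and the notch 32.1 mm (true 32). Edge origin is about (533.5, 77.4) with yaw about -0.3°, and the notch centre is at about y = 44 world (edge y = -33). I'll shut the fingers, turn the jaw axis onto the strip and move to above its left end.

```bash
python3 -m handwheel '[[0,[-1.2,0,-2],-1],[0,[-3.5,0,-6],-3],[0,[-6,0,-10],-5],[0,[-8.5,0,-14.4],-7],[0,[-11,0,-18.6],-9],[0,[-13.5,0,-22.8],-11],[0,[-16,0,-27],-13.1],[0,[-18.5,0,-31.3],-13.1],[0,[-20.5,0,-34.6],-13.1],[0,[-21.5,0,-36.3],-13.1]]' 20
cat > rel.py <<'E'
import sys
from h import *
from scipy.spatial.transform import Rotation as R
s=state(); r=R.from_euler('xyz',s['ee_rot'],degrees=True).as_matrix()
t=np.array(list(map(float,sys.argv[1:4])))
np.set_printoptions(precision=2,suppress=True)
print(s['time_s'],s['ee_pos'],s['ee_rot'],s['force'],s['gripper_width'])
print("shift cm",r.T@(t-s['ee_pos'])/10, "x axis",r[:,0],"turn", s['ee_rot'][2]-89.67)
E
python3 rel.py 530 174 140
```

```text
time_s: 1.15
ee_pos: [438.5, 262.8, 213.4]
ee_rot: [-90.0, 0.1, 89.5]
force: [-0.9, 0.4, -0.4]
gripper_width: 14.4
1.15 [438.51 262.84 213.38] [-89.99   0.12  89.48] [-0.9   0.42 -0.42] 14.433418590118185
shift cm [-8.79  7.36 -9.23] x axis [ 0.01  1.   -0.  ] turn -0.19118641812106318
```

```bash
python3 -m handwheel '[[0,[-2,0.5,-2],0],[0,[-4,1.5,-4],-0.2],[0,[-6,3,-6],-0.2],[0,[-8,4.5,-8],-0.2],[0,[-8.8,6,-9.2],-0.2],[0,[-8.8,7.4,-9.2],-0.2],[0,[-8.8,7.4,-9.2],-0.2],[0,[-8.8,7.4,-9.2],-0.2]]'
python3 rel.py 530 174 104;python3 - <<'E'
from workcell import vision
import cv2
for n in ["side","top"]: cv2.imwrite(f"pics/{n}1.png",vision.grab_frame(n)[:,:,::-1])
a=cv2.imread("pics/side1.png")[150:360,200:400];b=cv2.imread("pics/top1.png")[160:300,130:330]
cv2.imwrite("pics/z1.png",cv2.convertScaleAbs(cv2.hconcat([cv2.resize(a,(400,420)),cv2.resize(b,(400,420))[:280*420//280]]),alpha=2))
E
```

```text
time_s: 1.95
ee_pos: [529.4, 174.3, 139.4]
ee_rot: [-89.9, 0.1, 89.7]
force: [-0.6, 0.0, 1.2]
gripper_width: 0.6
1.95 [529.4  174.3  139.38] [-89.95   0.12  89.7 ] [-0.57  0.01  1.18] 0.5613097200983164
shift cm [-0.02  3.54 -0.06] x axis [ 0.01  1.   -0.  ] turn 0.03217148311760809
```

View pics/z1.png

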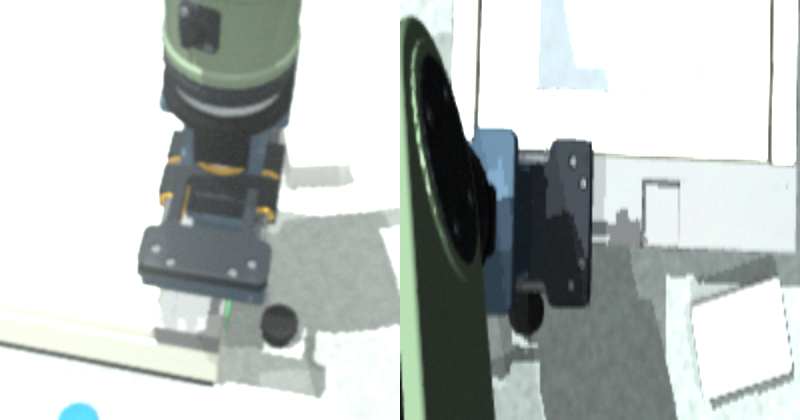

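The shut hand hangs over the left end of the strip, clear of the lid, with the stopper below and in front. Next I'll descend and feel for contact.

```bash
python3 -m handwheel '[[0,[0,1,0],0],[0,[0,2.2,0],0],[0,[0,3,0],0],[0,[0,3.3,0],0],[0,[0,3.3,0],0],[0,[0,3.3,0],0]]'
python3 -m handwheel '[[0,[0,0.1,0],0],[0,[0,0.2,0],0],[0,[0,0.3,0],0],[0,[0,0.35,0],0],[0,[0,0.4,0],0]]'
```

```text
time_s: 2.65
ee_pos: [530.1, 174.5, 107.4]
ee_rot: [-90.1, 0.1, 89.7]
force: [0.3, -0.2, 0.2]
gripper_width: 0.4
time_s: 3.15
ee_pos: [530.1, 174.5, 103.4]
ee_rot: [-90.1, 0.1, 89.7]
force: [0.1, -0.4, -0.3]
gripper_width: 0.5
```

```bash
python3 -m handwheel '[[0,[0,0.1,0],0],[0,[0,0.2,0],0],[0,[0,0.3,0],0],[0,[0,0.3,0],0]]'
python3 -m handwheel '[[0,[0,0.05,0],0],[0,[0,0.1,0],0],[0,[0,0.1,0],0]]'
```

```text
time_s: 3.55
ee_pos: [530.0, 174.5, 100.1]
ee_rot: [-90.1, 0.1, 89.7]
force: [0.2, -0.3, 0.0]
gripper_width: 0.1
time_s: 3.85
ee_pos: [530.1, 174.5, 100.0]
ee_rot: [-90.1, 0.1, 89.7]
force: [-3.3, -1.3, 4.6]
gripper_width: 0.6
```

Contact with the strip at z = 100.0 with about 5 N. I'll slide right under light pressure.

```bash
python3 -m handwheel '[[0,[0,0.12,0],0],[0,[0,0.12,0],0],[0,[-0.5,0.12,0],0],[0,[-1,0.12,0],0],[0,[-1.5,0.12,0],0],[0,[-2,0.12,0],0],[0,[-2.5,0.12,0],0],[0,[-3,0.12,0],0],[0,[-3.5,0.12,0],0],[0,[-4,0.12,0],0]]'
python3 rel.py 532 44 99.9
```

```text
time_s: 4.85
ee_pos: [531.4, 135.7, 100.3]
ee_rot: [-90.3, -0.1, 89.7]
force: [-0.3, 4.6, 6.9]
gripper_width: 0.1
4.85 [531.38 135.7  100.28] [-90.31  -0.1   89.67] [-0.28  4.56  6.89] 0.07179072953622301
shift cm [-9.17  0.02 -0.11] x axis [0.01 1.   0.  ] turn 0.0027926012628682884
```

```bash
python3 -m handwheel '[[0,[-0.5,0.12,0],0],[0,[-1,0.12,0],0],[0,[-1.5,0.12,0],0],[0,[-2,0.12,0],0],[0,[-2.5,0.12,0],0],[0,[-3,0.12,0],0],[0,[-3.5,0.12,0],0],[0,[-4,0.12,0],0]]'
python3 rel.py 532 44 99.9
```

```text
time_s: 5.65
ee_pos: [532.5, 96.8, 100.3]
ee_rot: [-90.5, -0.3, 89.6]
force: [0.3, 4.1, 6.6]
gripper_width: 0.7
5.65 [532.5   96.82 100.33] [-90.52  -0.26  89.62] [0.29 4.15 6.56] 0.6678776206519775
shift cm [-5.28  0.02  0.02] x axis [0.01 1.   0.  ] turn -0.046374543745599794
```

```bash
python3 -m handwheel '[[0,[-0.5,0.1,0.05],0],[0,[-1,0.1,0.05],0],[0,[-1.5,0.1,0.05],0],[0,[-2,0.1,0.05],0],[0,[-2.5,0.1,0.1],0],[0,[-3,0.1,0.1],0],[0,[-3.5,0.1,0.1],0],[0,[-4,0.1,0.1],0],[0,[-4.3,0.1,0.1],0]]'
python3 rel.py 532 44 99.9
```

```text
time_s: 6.55
ee_pos: [532.1, 54.1, 100.0]
ee_rot: [-90.7, -0.3, 89.6]
force: [1.2, -0.3, 1.4]
gripper_width: 0.7
6.55 [532.15  54.08 100.01] [-90.66  -0.32  89.6 ] [ 1.17 -0.27  1.44] 0.725817214929507
shift cm [-1.01  0.01  0.01] x axis [0.01 1.   0.01] turn -0.0730680326408617
```

```bash
python3 -m handwheel '[[0,[-0.2,0.12,0],0],[0,[-0.4,0.12,0],0],[0,[-0.6,0.12,0],0],[0,[-0.7,0.12,0],0]]'
python3 -m handwheel '[[0,[-0.1,0.12,0],0],[0,[-0.2,0.12,0],0]]'
python3 rel.py 532 44 99.9
```

```text
time_s: 6.95
ee_pos: [531.8, 46.8, 98.4]
ee_rot: [-90.6, -0.3, 89.6]
force: [-0.4, 0.2, -0.1]
gripper_width: 0.4
time_s: 7.15
ee_pos: [531.6, 44.7, 96.9]
ee_rot: [-90.6, -0.3, 89.6]
force: [0.3, -0.4, -0.1]
gripper_width: 0.4
7.15 [531.62  44.66  96.92] [-90.58  -0.3   89.59] [ 0.3  -0.42 -0.07] 0.3537093169910945
shift cm [-0.06 -0.3  -0.04] x axis [0.01 1.   0.01] turn -0.07676959246605009
```

The fingertip has dropped into the notch (z = 96.9, no side force) where vision put it. Now I'll press down.

```bash
python3 -m handwheel '[[0,[-0.05,0.2,0],0],[0,[-0.05,0.5,0],0],[0,[-0.05,0.8,0],0],[0,[-0.05,0.9,0],0],[0,[-0.05,0.9,0],0]]'
python3 -m handwheel '[[0,[0,0.1,0],0],[0,[0,0.2,0],0],[0,[0,0.3,0],0],[0,[0,0.4,0],0],[0,[0,0.5,0],0],[0,[0,0.6,0],0],[0,[0,0.7,0],0],[0,[0,0.75,0],0]]'
```

```text
time_s: 7.65
ee_pos: [531.6, 44.2, 87.9]
ee_rot: [-90.6, -0.3, 89.6]
force: [-0.5, 0.7, 0.7]
gripper_width: 0.4
time_s: 8.45
ee_pos: [531.8, 44.3, 82.0]
ee_rot: [-90.6, -0.3, 89.6]
force: [-5.3, -0.6, 18.6]
gripper_width: 0.6
```

The bar is at its stop (z = 82.0, 18.6 N). I'll hold briefly, then retract straight up and forward.

```bash
python3 -m handwheel '[[0,[0,0.15,0],0],[0,[0,0.15,0],0],[0,[0,0.15,0],0]]'
python3 -c "
from workcell import vision;import cv2
a=cv2.convertScaleAbs(vision.grab_frame('side')[:,:,::-1],alpha=1.7);cv2.imwrite('pics/side2.png',a)"
```

```text
time_s: 8.75
ee_pos: [531.7, 44.3, 82.1]
ee_rot: [-90.6, -0.3, 89.6]
force: [-4.4, -0.1, 14.9]
gripper_width: 0.5
```

View pics/side2.png

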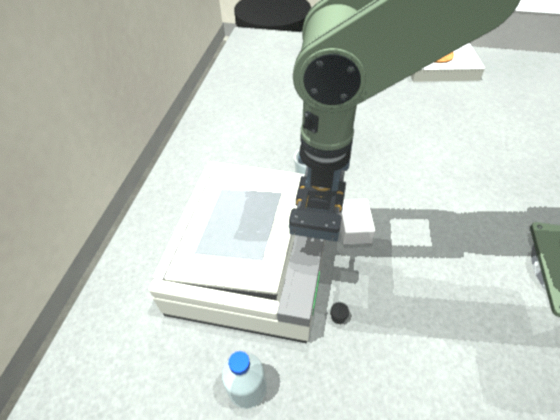

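The lid's front rim is visibly raised at about (290,270), and the bottle at (243,375) and stopper at (340,313) haven't moved. I'll withdraw upward, then back.

```bash
python3 -m handwheel '[[0,[0,-0.5,0],0],[0,[0,-1.5,0],0],[0,[0,-3,0],0],[0,[0,-5,0.3],0],[0,[0,-8,1],0],[0,[0,-10,3],0],[0,[0,-12,6],0],[0,[0,-13,9],0],[0,[0,-13,12],0],[0,[0,-13,13],0]]'
python3 -m handwheel '[[0,[0,0,0],0],[0,[0,0,0],0],[0,[0,0,0],0],[0,[0,0,0],0],[0,[0,0,0],0]]'
python3 -c "
from workcell import vision;import cv2
a=[cv2.convertScaleAbs(vision.grab_frame(n)[:,:,::-1],alpha=1.7) for n in ('side','top')]
cv2.imwrite('pics/end.png',cv2.hconcat([cv2.resize(i,(400,300)) for i in a]))
cv2.imwrite('pics/endside.png',a[0])"; python3 rel.py 400 44 210
```

```text
time_s: 9.8
ee_pos: [397.9, 44.5, 211.0]
ee_rot: [-90.6, -0.3, 89.6]
force: [-0.2, -0.9, 0.1]
gripper_width: 0.6
time_s: 10.3
ee_pos: [398.5, 44.5, 210.7]
ee_rot: [-90.6, -0.3, 89.6]
force: [0.3, -0.1, -0.2]
gripper_width: 0.6
10.4 [398.2   44.48 210.77] [-90.58  -0.3   89.61] [0.21 0.03 0.44] 0.5088061420735429
shift cm [-0.05  0.08 -0.18] x axis [0.01 1.   0.01] turn -0.06227629324334316
```

View pics/end.png

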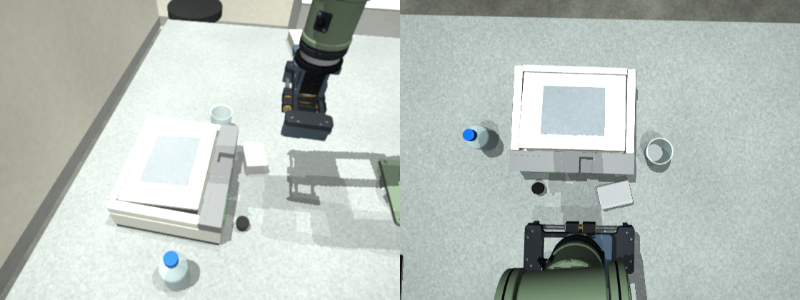

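View pics/endside.png

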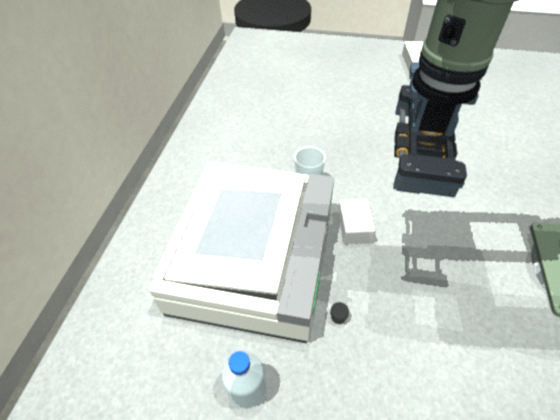

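The lid stays ajar, the hand is clear, and all four loose objects are at their original pixels (bottle (243,375), stopper (340,313), box (357,220), beaker (310,160)).

```bash
python3 -c "
from workcell import job; print(job.job_done())"
```

```text
the job is handed in; nothing more can be done
None
```

I found the notch, pressed the release bar down to its stop and popped the lid ajar. The job is handed in; it returned no verdict.

- **Feeling along the strip:** I touched the strip 97 mm left of its middle with the shut fingers (about 5 N). I then slid right under about 7 N until the fingertip dropped into the notch at y ≈ 44 mm, where the top camera had put it.
- **Pressing the bar:** It went down until the tip stood at z = 82 mm, the stop height, with about 19 N on the tool. I held it briefly, then drew the hand up and back at about 10.4 s on the robot's clock.
- **Last checks:**
  - The side camera shows the lid still ajar after release. I judged this by eye and did not measure its angle.
  - The bottle, beaker, box and stopper show no visible shift from their starting places.
  - The tool force is about zero.
- **Disagreement:** No check failed. The side view's right end of the strip (y ≈ -58 mm) disagreed with the top view's (-72 mm). I put that down to a badly picked blurred corner pixel and used the top view, whose strip and notch sizes matched those given.

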